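# Set the lid jig's screw stop with the play taken up, then press the cooker lid home

## Robot

A 6-joint arm with a two-finger parallel gripper is mounted at the origin on the work surface. World frame = base frame: x ahead of the robot, y to its left, z up, the work surface at z = 0. Lengths are in m, angles in degrees, forces in N, time in s.
With the tool pointing down it reaches from about 0.4 to 0.825 m from the base axis. Payload 7 kg.
Tool frame: the origin (TCP) lies midway between the tips of the shut fingers; the grasp point (between the pads) lies 19 mm behind it; z points along the fingers, x is the direction in which the jaws open and shut, and the axes are right-handed (so a half turn about z gives the same grasp; the last joint's range is limited). The gripper opens to 88 mm and grips with 3 to 60 N. Pads are 19 mm wide; open, the fingers measure 130 mm over their backs; the gripper's body (78 mm by 193 mm) begins 47 mm behind the grasp point.
Start: joints at [-47.607, 20.546, 0.682, 0, -70.136, -16.507], TCP at [0.295, -0.607, 0.227] pointing down, gripper open.
Joint ranges: [-176.03, 176.03], [-82.01, 121.73], [-58.28, 71.71], [-173.87, 95.51], [-174.79, -0.11], [-173.66, 173.66]. Speed limits (degrees/s): [136.94, 136.94, 172.46, 180, 180, 180].

## Interface

Orientations are given as [roll, pitch, yaw] about the fixed x, y, z axes, in that order (R = Rz(yaw) Ry(pitch) Rx(roll)).
In Python, from plant import * gives the robot as it stands. The module is installed in compiled form; this text tells all that it offers.
- The arm moves only by the shell command python3 -m pendant 'ROWS' [OPENING]. ROWS is JSON, a list that holds one entry, the list of rows, each a list of 6 numbers: the shift along the world's x, y, z in mm, then the turn, a rotation vector about the world's x, y, z in degrees. A call has 1 to 10 rows; each row is the pose to reach, as a shift and turn from the pose commanded when the call began; what a row does not reach only later rows make up. A row lasts 1/8 s, in which the tool goes at most 62.5 mm and 10.7 degrees, less where a joint would pass 70% of its speed; a pose out of reach is approached as far as the arm can. A call with a gripper value outside its range is refused whole. OPENING is the closure, from -1 (fully open) to 1 (shut), set as the call begins (- or left out, the last holds). The fingers move at their own pace and stop on an object; the grip force is fixed at half the most. Time passes only in rows, so rows that repeat a pose let the fingers close. It gives the time, the measured TCP pose, the force and the opening at its end, in the units of the state.
- get_obs(): the state, without advancing time (a new reading comes with each control period).
- snapshot(name): name is "scene" or "top" or "wrist"; returns a dict with "pixels" (420x560x3 uint8, red, green, blue), "depth" (420x560 float32, m along the optical axis (not along the pixel's ray), 0 where there is no reading), "fx", "fy", "cx", "cy" (pixels), "pose" (4x4, takes a point from camera to world coordinates); the wrist camera has in their place "tool_from_camera" (4x4, takes a point from camera to tool coordinates, whose origin is the TCP and whose axes are the tool frame's). Camera axes: x right, y down, z forward; pixel columns grow to the right and rows downward; lengths in m; the calibration is good to about 2 mm. A picture is of the moment at which its call begins: read the wrist's pose just before it.
- close_job(): hands the job in, once; it reports no verdict.
The state is a dict: "clock": time; "joint_pos": joint angles; "qvel": joint speeds; "tau": joint torques, N m; "tool_pos": TCP position; "orientation": TCP orientation; "force": force on the tool from outside, world axes, zero at the start; "moment": the same for the moment, N m; "opening": finger opening in m.
Only numpy, scipy, OpenCV 4.12 (cv2) and the standard library are available. Lean on these libraries where they do the work, as an engineer would, in place of code of your own. Each camera call takes 0.05 s, during which the arm holds its last target. There are 200 camera calls.

## Task

Set the screw stop of the lid jig level with the brass rider for this pressure cooker lid: crank the stop back clearly past the rider (about 5 mm), then bring it forward towards the lid up to the rider, so that the play in the spindle is taken up. Then slide the lid along its rails against the stop's rubber buffer and press it home with a push of about 10 N, never more than 20 N, so that the stop stays at the rider and the lid rests against it. Leave the lid flat, the rider where it is, and the pot, bowls, brush and loose weight undisturbed.

Things in the scene. Friction and masses are not known exactly. Their poses are not given: they have to be found in the camera images.
- jig: lid jig fixed on the stool top: aluminium plate 260 x 425 x 12 mm. Origin on the stool top, middle of the plate's width; +y runs along the plate from the crank end (y = -225 mm) to the lid end (+200 mm), z up, +x to the side away from the robot. Two rails along y (inner faces at x = +-93.5 mm, tops 24 mm high) guide the lid. From -y to +y: grey gearbox (64 x 66 mm, 62 mm high) with crank, threaded spindle, stop, lid.
- stop_face (a point): middle of the lid-side face of the stop, a steel cross bar (170 mm wide, 12 mm thick), 27 mm above the stool top; axes as the jig's. Slides along the jig's y only. Its index finger, flush with the face, points at the rider. A black rubber buffer, 16 mm across, stiffly set, stands 3 to 10 mm (varies) proud of the face and meets the lid. Starts 4 mm or more on the rider's +y side.
- spindle_head (a point): brass block (40 mm wide, 16 mm thick) on the spindle's end, driven along the jig's y by the crank; this point is its centre. It drives the stop between two walls with 6 mm play in all: after a reversal it moves 6 mm (a quarter turn) before the stop follows. In the play the stop stays by friction (about 3 N) and yields to a harder push; at a wall it stands firm against over 25 N.
- rider_mark (a point): middle of the rider's brass fin, 2 mm thick, 20 mm tall, on the scale bar along the jig's +x edge (119 mm from the jig's middle); axes as the jig's. The rider is stiff and marks where the stop's face must stand (the fin's middle and the face at equal y in the jig's frame). Leave it where it is.
- crank_axis (a point): on the crank's vertical axis at the top of the crank arm, 75 mm above the stool top (a hub cap rises 2 mm more). Clockwise from above drives the spindle head and stop towards the lid (jig +y), anticlockwise away from it, 24 mm a turn, several turns available. It stays where it is left; turning takes about 0.2 N m (4 to 5 N at the knob).
- knob_mid (a point): on the axis of the crank's upright black knob, 24 mm in diameter, 42 mm tall (76 to 118 mm above the stool top), at 102 mm height. The knob runs round 45 mm from the crank's axis and spins freely on its pin, so a gripper can hold it and circle without turning itself.
- lid: steel pressure cooker lid lying on the jig between the rails (3.5 mm room either side): 180 mm in diameter, rim 12 mm tall, dome 27 mm, 0.5 to 0.8 kg. Origin under its centre, z up. Black handle (30 mm wide, top 36 mm up) along its own +y, 70 to 196 mm out, away from the stop. Slides with 2 to 4 N of drag. Touching the buffer, its centre is 93 to 100 mm from the stop's face.
- lid_base (a point): the lid's centre on its underside
- lid_valve (a point): in the upright steel valve post on the middle of the lid, 24 mm in diameter, rising from 27 to 64 mm above the lid's underside; this point is 45 mm above the underside
- rider (a joint): position of the rider along its bar, m, towards +y of the jig.
- degchi: aluminium degchi (open pot), 196 mm across the lip, 90 mm tall; origin under its centre
- bowls: stack of three nested steel bowls, 132 mm across, 72 mm tall; origin under its centre
- brush: plastic scrub brush, 52 x 160 x 54 mm, lying bristles down along its own y beside the jig on the side away from the robot; origin under its centre
- weight: small loose steel cooker weight, 28 mm across, 30 mm tall, standing on the jig's plate on the robot's side of the gearbox; origin under its centre

How it is judged:
By the outcome, as a careful person would: the job done as asked, in the order asked, and still so for the second after the job is handed in, with the robot touching nothing.
It also fails if it takes over 72 s, if anything falls off the work surface, if the arm or the gripper's body presses on something with over 40 N, if the wrist force passes 120 N, or if a joint passes its speed limit or range.

## Working session

There is one attempt and no reset: what is moved stays moved. The work goes in short steps, Python scripts to look and compute and a shell command to move; the robot and the scene stay as the last step left them, time stands still between calls to the robot, and variables do not carry over. Pictures are saved under pics/ and viewed, about 8 in all and at most 12, crops included, and the job is handed in when it is done.

```bash
mkdir -p pics; cat > h.py <<'E'
from plant import *
import numpy as np, cv2
from scipy.spatial.transform import Rotation as R
def cam(name):
    o=get_obs(); s=snapshot(name)
    if 'pose' in s: T=np.array(s['pose'])
    else:
        B=np.eye(4); B[:3,:3]=R.from_euler('xyz',o['orientation'],degrees=True).as_matrix(); B[:3,3]=o['tool_pos']
        T=B@np.array(s['tool_from_camera'])
    s['T']=T; return s
def ray(s,u,v,z):
    d=s['T'][:3,:3]@np.array([(u-s['cx'])/s['fx'],(v-s['cy'])/s['fy'],1]); c=s['T'][:3,3]
    return c+d*(z-c[2])/d[2]
def pt(s,u,v):
    z=s['depth'][int(v),int(u)]
    return (s['T']@np.array([(u-s['cx'])/s['fx']*z,(v-s['cy'])/s['fy']*z,z,1]))[:3]
def save(s,n,box=None,k=1):
    im=s['pixels'][:,:,::-1]
    if box: im=im[box[1]:box[3],box[0]:box[2]]
    cv2.imwrite('pics/'+n,cv2.resize(im,None,fx=k,fy=k,interpolation=cv2.INTER_CUBIC))
def store(s,n): np.save(n,s,allow_pickle=True)
def load(n): return np.load(n,allow_pickle=True).item()
E
python3 - <<'E'
from h import *
print(get_obs())
for n in ['top','scene']:
    s=cam(n); store(s,n+'.npy'); save(s,n+'0.png'); print(n,s['T'].round(3).tolist(),s['fx'])
E
```

```text
{'clock': 0.0, 'joint_pos': array([-4.76078165e+01,  2.05921951e+01,  6.33353210e-01, -2.06093723e-02,
       -7.01374599e+01, -1.65052828e+01]), 'qvel': array([-0.05522201, -0.03375473, -0.03134074, -0.01541804,  0.01099474,
       -0.0468636 ]), 'tau': array([ 3.30801277e-04, -5.82726073e+01,  2.93056262e+01,  6.99755609e+00,
        6.77667311e-03, -1.99087417e-04]), 'tool_pos': array([ 0.2944389 , -0.60683501,  0.2256094 ]), 'orientation': array([-1.79991213e+02, -9.78381807e-02,  1.15879875e+02]), 'force': array([ 0.03190904, -0.24769809,  0.0807367 ]), 'moment': array([0.05712407, 0.01221704, 0.04520057]), 'opening': 0.08767629331980144}
top [[0.027, -0.993, 0.113, 0.356], [-1.0, -0.028, -0.005, 0.056], [0.009, -0.113, -0.994, 1.832], [0.0, 0.0, 0.0, 1.0]] 545.58487110546
scene [[-0.113, 0.64, -0.76, 1.62], [0.994, 0.064, -0.094, 0.192], [-0.012, -0.766, -0.643, 1.021], [0.0, 0.0, 0.0, 1.0]] 433.7244373002782
```

View pics/top0.png

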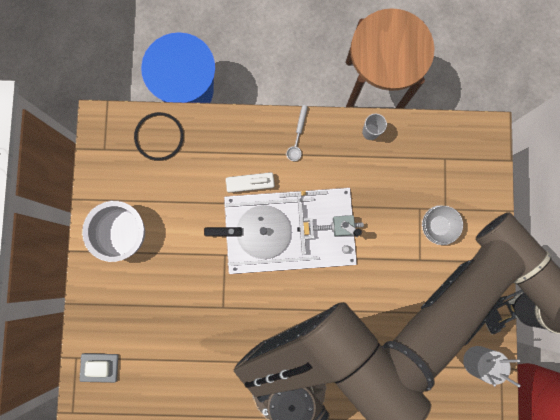

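View pics/scene0.png

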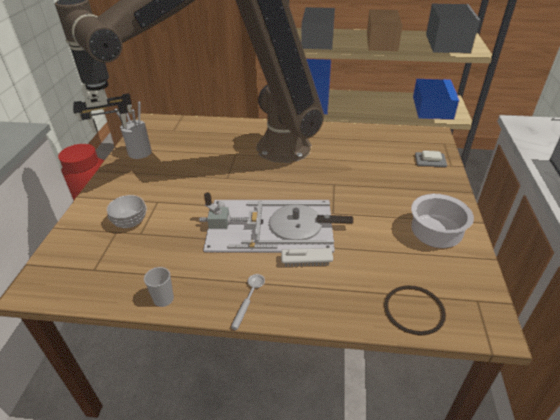

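The top view shows the jig with its corners near (225,198), (351,188), (356,265) and (229,273). The gearbox is at (344,226) with the knob near (357,231), and the valve is at (264,231). The rider is near (302,195). The scene view agrees: the crank end is on the robot's right and the brush is on the far side.

```bash
python3 - <<'E'
from h import *
s=load('top.npy')
for n,u,v,z in [('c',225,198,.012),('c',351,188,.012),('c',356,265,.012),('c',229,273,.012),('knob',357,231,.118),('gear',344,226,.062),('valve',264,231,.064),('rider',302,195,.03),('bar',303,229,.03)]:
    print(n,ray(s,u,v,z).round(4), pt(s,u,v).round(3))
w=cam('wrist'); print(w['fx'],w['cx'],w['cy'],np.array(w['tool_from_camera']).round(3).tolist())
E
```

```text
c [0.6171 0.2304 0.012 ] [0.616 0.23  0.019]
c [ 0.6635 -0.1937  0.012 ] [ 0.666 -0.196 -0.005]
c [ 0.4046 -0.2136  0.012 ] [ 0.405 -0.215 -0.001]
c [0.3666 0.2074 0.012 ] [0.367 0.207 0.016]
knob [ 0.5088 -0.1998  0.118 ] [ 0.509 -0.2    0.118]
gear [ 0.5289 -0.1655  0.062 ] [ 0.527 -0.164  0.078]
valve [0.505  0.0946 0.064 ] [0.504 0.094 0.078]
rider [ 0.632  -0.0277  0.03  ] [ 0.632 -0.028  0.028]
bar [ 0.5182 -0.0336  0.03  ] [ 0.517 -0.033  0.044]
328.5400384636565 281.7549501135554 209.31058109819415 [[1.0, -0.0, 0.0, 0.0], [0.0, 0.955, 0.295, -0.08], [-0.0, -0.295, 0.955, -0.159], [0.0, 0.0, 0.0, 1.0]]
```

```bash
python3 -m pendant '[[[50,50,0,0,0,-5],[90,100,0,0,0,-10],[120,160,0,0,0,-15],[150,220,0,0,0,-20],[180,280,0,0,0,-20],[205,340,0,0,0,-20],[225,400,0,0,0,-20],[245,460,0,0,0,-20],[258,520,-10,0,0,-20],[265,577,-26,0,0,-20]]]'; python3 -m pendant '[[[0,0,0,0,0,0],[0,0,0,0,0,0]]]'
python3 - <<'E'
from h import *
w=cam('wrist'); store(w,'w1.npy'); save(w,'w1.png'); o=get_obs(); print(o['tool_pos'],o['orientation'],o['clock'],o['force'])
E
```

```text
clock: 1.4
tool_pos: [0.5567, -0.0504, 0.2059]
orientation: [179.9, -0.0, 95.9]
force: [0.8, -0.1, -0.1]
opening: 0.0879
clock: 1.65
tool_pos: [0.5559, -0.0523, 0.2056]
orientation: [-180.0, 0.0, 96.0]
force: [-0.3, -0.6, 0.1]
opening: 0.0875
[ 0.55595017 -0.05300922  0.20579496] [-1.79995971e+02  8.07313055e-03  9.58836908e+01] 1.7 [ 0.52433751 -0.23329154  0.10494651]
```

View pics/w1.png

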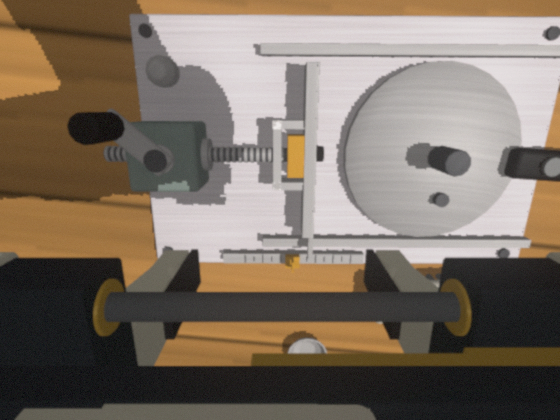

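The wrist view shows the rider at (293,260), the stop's finger at about (311,250), the crank hub at (154,160), the knob top at about (83,128) and the valve top at (456,162). The stop is clearly on the +y side of the rider.

```bash
python3 - <<'E'
from h import *
s=load('w1.npy')
save(s,'w1c.png',(50,60,350,280),2.6)
hub=ray(s,154,160,.077); k=ray(s,84,128,.118); v=ray(s,457,163,.076)
print('hub',hub,'knob',k,'r',np.linalg.norm((hub-k)[:2]),'valve',v)
# rail lines: white-ish edges
a=ray(s,270,45,.024);b=ray(s,555,45,.024);print('rail yaw',np.degrees(np.arctan2(b[1]-a[1],b[0]-a[0]))-90)
a=ray(s,225,254,.02);b=ray(s,362,255,.02);print('bar yaw',np.degrees(np.arctan2(b[1]-a[1],b[0]-a[0]))-90)
print('rider',ray(s,293,260,.03),pt(s,293,260),'finger',ray(s,312,249,.027),pt(s,311,249), 'face near',ray(s,319,63,.037),pt(s,314,150))
E
```

```text
hub [ 0.53088846 -0.167092    0.077     ] knob [ 0.50486958 -0.20236677  0.118     ] r 0.04383254529101997 valve [0.50614563 0.09768314 0.076     ]
rail yaw 5.938430534765956
bar yaw 5.484804058330781
rider [ 0.63630648 -0.03116418  0.03      ] [ 0.63705544 -0.03102733  0.02843749] finger [ 0.62215038 -0.01134611  0.027     ] [ 0.61558609 -0.01464857  0.04241119] face near [ 0.43337653 -0.03059451  0.037     ] [ 0.51141537 -0.02550478  0.0443721 ]
```

View pics/w1c.png

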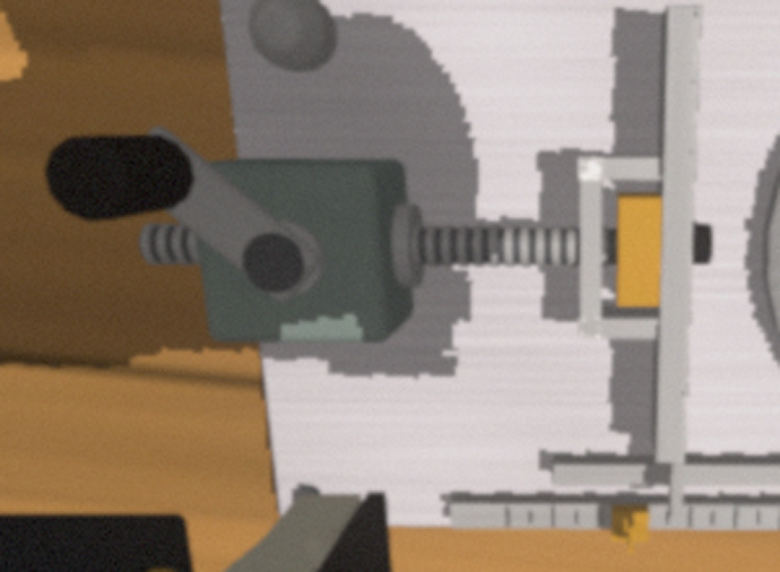

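The crop shows the brass head against the bar's +y wall with its play on the crank side. The rider fin at about (630,522) sits well left of the finger at (677,500), a gap of about 19 mm. That means about 30 mm of back-cranking (6+19+5), then 11 mm forward. Next I go to the knob.

```bash
python3 -m pendant '[[[-15,-45,0,0,0,0],[-30,-95,0,0,0,0],[-50,-148,0,0,0,0],[-50,-148,-30,0,0,0],[-50,-148,-60,0,0,0],[-50,-148,-90,0,0,0],[-50,-148,-120,0,0,0],[-50,-148,-120,0,0,0]]]' -1
python3 - <<'E'
from h import *
w=cam('wrist'); save(w,'w2.png'); o=get_obs(); print(o['tool_pos'],o['force'])
E
```

```text
clock: 2.7
tool_pos: [0.504, -0.2018, 0.0841]
orientation: [-179.8, -0.0, 95.7]
force: [-0.7, -0.2, 0.6]
opening: 0.0875
[ 0.50528398 -0.20177932  0.08565774] [-0.37317809 -0.24208713  0.75206617]
```

View pics/w2.png

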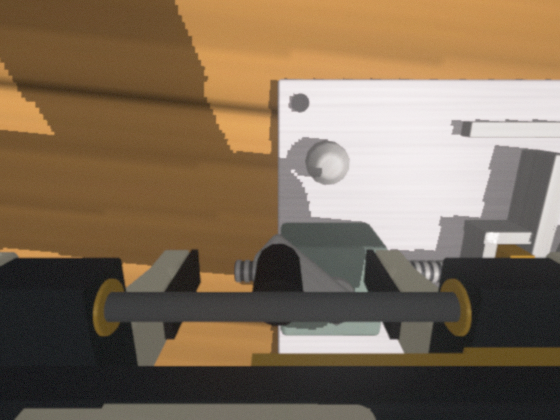

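The knob at (277,270) is centred between the jaws (midpoint 282). I close on it.

```bash
python3 -m pendant '[[[0,0,0,0,0,0],[0,0,0,0,0,0],[0,0,0,0,0,0],[0,0,0,0,0,0],[0,0,0,0,0,0]]]' 1
python3 - <<'E'
from h import *
o=get_obs(); print(o['force'],o['opening'])
p=o['tool_pos'][:2]; h=np.array([.5309,-.1671]); d=p-h; print(d,np.hypot(*d),np.degrees(np.arctan2(d[1],d[0])))
a0=np.degrees(np.arctan2(d[1],d[0])); 
for sgn in (1,):
  for k in range(0,26):
    a=np.radians(a0+20*k); q=45*np.array([np.cos(a),np.sin(a)])-45*np.array([np.cos(np.radians(a0)),np.sin(np.radians(a0))]); print(20*k,q.round(1))
E
```

```text
clock: 3.38
tool_pos: [0.5061, -0.2005, 0.0858]
orientation: [180.0, 0.0, 95.9]
force: [-0.4, -0.8, 0.2]
opening: 0.0433
[-0.40528803 -0.78773694  0.15100927] 0.04325732866533378
[-0.02480517 -0.0333853 ] 0.0415917597285998 -126.61223249978332
0 [0. 0.]
20 [14. -7.]
40 [29.5 -8.8]
60 [44.7 -5.2]
80 [57.7  3.4]
100 [67.1 16. ]
120 [71.5 30.9]
140 [70.6 46.5]
160 [64.4 60.9]
180 [53.7 72.2]
200 [39.7 79.2]
220 [24.2 81. ]
240 [ 9.  77.4]
260 [-4.1 68.8]
280 [-13.4  56.3]
300 [-17.9  41.3]
320 [-16.9  25.7]
340 [-10.7  11.4]
360 [ 0. -0.]
380 [14. -7.]
400 [29.5 -8.8]
420 [44.7 -5.2]
440 [57.7  3.4]
460 [67.1 16. ]
480 [71.5 30.9]
500 [70.6 46.5]
```

```bash
python3 -m pendant '[[[0,0,0,0,0,0],[0,0,0,0,0,0],[0,0,0,0,0,0],[0,0,0,0,0,0]]]'; python3 -m pendant '[[[7,-4,0,0,0,0],[14,-7,0,0,0,0],[21.5,-8.5,0,0,0,0],[29.5,-8.8,0,0,0,0]]]'
```

```text
clock: 3.88
tool_pos: [0.5061, -0.2013, 0.0858]
orientation: [-180.0, 0.1, 95.9]
force: [1.1, -4.8, -1.3]
opening: 0.0233
clock: 4.38
tool_pos: [0.5336, -0.2113, 0.0857]
orientation: [-179.7, 0.1, 95.9]
force: [-4.6, -10.9, 2.4]
opening: 0.0234
```

```bash
python3 -m pendant '[[[15,2.1,0,0,0,0],[28,10.7,0,0,0,0],[37.4,23.3,0,0,0,0],[42,38.2,0,0,0,0],[41.1,53.8,0,0,0,0]]]'; python3 - <<'E'
from h import *
for i in range(2):
  o=get_obs();print(o['tool_pos'],o['force'])
E
```

```text
clock: 5.0
tool_pos: [0.5784, -0.1561, 0.0858]
orientation: [179.9, 0.1, 95.9]
force: [2.1, -6.7, -2.0]
opening: 0.0235
[ 0.57843546 -0.15613377  0.08577277] [ 2.0544421  -6.6804883  -1.99371686]
[ 0.57843546 -0.15613377  0.08577277] [ 2.0544421  -6.6804883  -1.99371686]
```

```bash
python3 -m pendant '[[[-6.2,14.4,0,0,0,0],[-16.9,25.7,0,0,0,0],[-30.9,32.7,0,0,0,0],[-46.4,34.5,0,0,0,0],[-61.6,30.9,0,0,0,0]]]';python3 -m pendant '[[[-13.1,-8.6,0,0,0,0],[-22.4,-21.1,0,0,0,0],[-26.9,-36.1,0,0,0,0],[-25.9,-51.7,0,0,0,0],[-19.7,-66,0,0,0,0]]]'
```

```text
clock: 5.62
tool_pos: [0.517, -0.1249, 0.0859]
orientation: [179.8, 0.1, 95.9]
force: [11.6, -12.3, -11.0]
opening: 0.0235
clock: 6.25
tool_pos: [0.4959, -0.1901, 0.0857]
orientation: [179.9, -0.1, 95.9]
force: [3.9, 8.4, -0.0]
opening: 0.0233
```

```bash
python3 -m pendant '[[[10.7,-11.4,0,0,0,0],[24.7,-18.4,0,0,0,0],[40.2,-20.2,0,0,0,0],[55.4,-16.6,0,0,0,0],[68.4,-8,0,0,0,0],[73.6,-2,0,0,0,0],[73.6,-2,0,0,0,0]]]'
python3 - <<'E'
from h import *
w=cam('wrist'); store(w,'w3.npy'); save(w,'w3.png'); o=get_obs(); print(o['tool_pos'],o['force'])
s=cam('top'); save(s,'top3.png',(215,180,365,280),5); store(s,'t3.npy')
E
```

```text
clock: 7.12
tool_pos: [0.5707, -0.1934, 0.0859]
orientation: [179.9, 0.1, 95.9]
force: [4.3, -4.5, -3.4]
opening: 0.0232
[ 0.57063199 -0.19336637  0.08589894] [ 3.52877463 -5.29354306 -3.41562357]
```

View pics/w3.png

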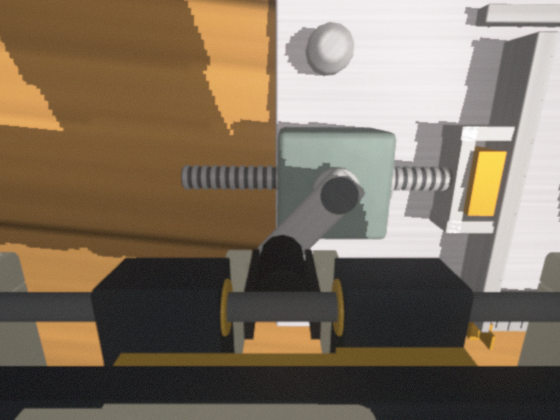

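The brass head at (487,180) has moved back with the stop. The rider at (482,335) and the finger are partly hidden by the gripper, so I release the knob and look straight over the rider.

```bash
python3 -m pendant '[[[0,0,0,0,0,0],[0,0,0,0,0,0],[0,0,0,0,0,0],[0,0,0,0,0,0],[0,0,42,0,0,0],[0,0,84,0,0,0],[10,50,84,0,0,0],[20,100,84,0,0,0],[29,150,84,0,0,0],[29,150,84,0,0,0]]]' -1;python3 -m pendant '[[[0,0,0,0,0,0]]]'
python3 - <<'E'
from h import *
w=cam('wrist'); store(w,'w4.npy'); save(w,'w4.png',(160,20,430,260),2.5); o=get_obs(); print(o['tool_pos'],o['force'])
E
```

```text
clock: 8.48
tool_pos: [0.5985, -0.0396, 0.1698]
orientation: [180.0, -0.0, 96.1]
force: [-0.1, 0.1, -0.5]
opening: 0.0878
clock: 8.6
tool_pos: [0.5978, -0.0424, 0.1696]
orientation: [-180.0, 0.0, 95.9]
force: [0.4, 0.1, -0.5]
opening: 0.0879
[ 0.59770065 -0.04299631  0.16964567] [-0.52808293 -0.65907947  0.37347867]
```

View pics/w4.png

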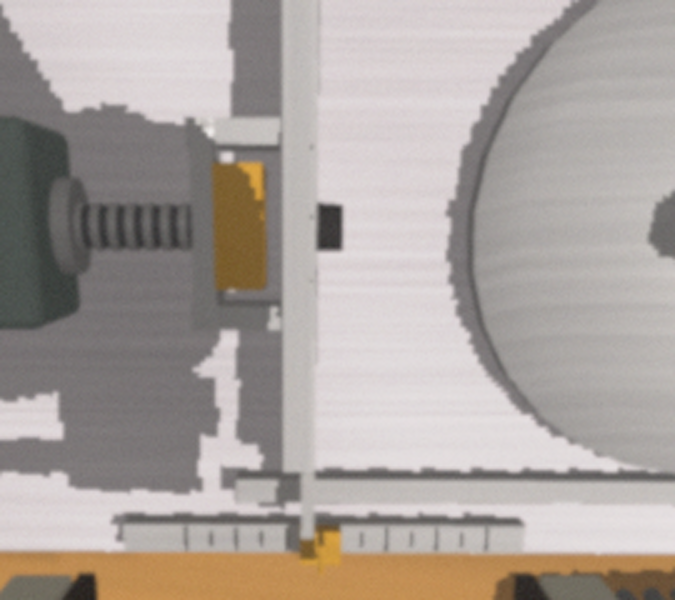

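The crop shows the finger's lid-side edge at about x=315 and the rider at about x=321 (0.38 mm/px). The stop is only about 2 mm past the rider, so it needs about 3 mm more. I zoom in to pin down the fin.

```bash
python3 - <<'E'
from h import *
s=load('w4.npy'); save(s,'w4z.png',(262,200,322,250),12)
for n,u,v in [('fing',284,228),('fin',288,238),('bar',280,150),('rid',293,236)]: print(n,pt(s,u,v).round(4))
for v in (225,230,234,238,240,242,244): print(v,[tuple(int(c) for c in s['pixels'][v,u]) for u in range(281,298)])
E
```

```text
fing [ 0.6239 -0.0374  0.0414]
fin [ 0.6324 -0.0328  0.0439]
bar [ 0.5523 -0.0485  0.0443]
rid [ 0.6356 -0.0273  0.0295]
225 [(188, 183, 181), (186, 182, 176), (184, 179, 176), (184, 179, 175), (169, 164, 161), (152, 146, 146), (143, 137, 137), (145, 136, 138), (144, 136, 135), (145, 139, 139), (155, 147, 146), (178, 170, 169), (194, 184, 184), (195, 188, 187), (196, 187, 188), (195, 187, 188), (195, 186, 186)]
230 [(174, 171, 165), (187, 182, 178), (188, 182, 179), (181, 175, 171), (156, 147, 135), (121, 105, 87), (105, 88, 65), (102, 80, 58), (102, 82, 59), (100, 77, 52), (101, 83, 58), (100, 82, 61), (103, 87, 62), (103, 87, 63), (113, 102, 85), (146, 139, 131), (160, 156, 151)]
234 [(174, 167, 161), (177, 170, 165), (178, 172, 165), (175, 166, 157), (172, 153, 127), (182, 145, 89), (152, 116, 59), (132, 101, 52), (169, 127, 57), (199, 149, 62), (209, 158, 67), (211, 158, 65), (212, 159, 64), (209, 158, 62), (209, 161, 90), (198, 171, 133), (191, 179, 167)]
238 [(120, 90, 53), (119, 90, 45), (118, 90, 46), (123, 94, 48), (140, 109, 54), (170, 129, 53), (174, 128, 54), (171, 128, 5
[... 274 characters left out ...]
63), (207, 154, 65), (203, 151, 59), (202, 151, 63), (205, 155, 63), (202, 151, 63), (203, 153, 67), (202, 154, 80), (194, 162, 119), (189, 170, 147)]
242 [(128, 96, 49), (124, 96, 45), (123, 93, 41), (127, 97, 50), (136, 104, 52), (153, 115, 49), (178, 133, 59), (196, 146, 61), (205, 151, 64), (204, 153, 60), (204, 152, 61), (206, 154, 64), (207, 154, 67), (204, 154, 64), (200, 150, 64), (194, 145, 79), (191, 142, 87)]
244 [(194, 143, 59), (196, 147, 61), (194, 146, 64), (196, 148, 63), (198, 148, 63), (200, 151, 62), (194, 145, 64), (198, 148, 62), (205, 154, 63), (209, 156, 66), (209, 155, 65), (207, 154, 65), (209, 153, 62), (211, 157, 67), (205, 151, 63), (198, 145, 74), (191, 140, 85)]
```

View pics/w4z.png

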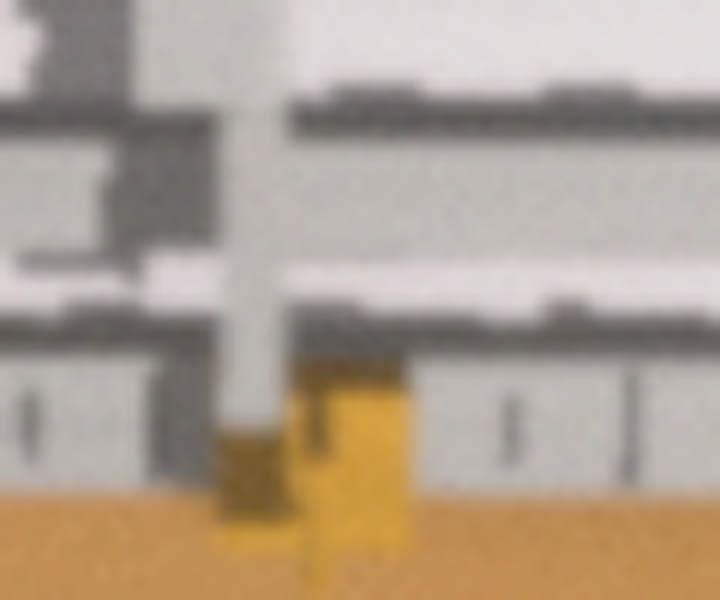

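The fin's middle is at about u=288.3 and the finger edge at about u=286.2, so the stop is about 2 mm past the rider. Fitting a circle to the held positions puts the crank axis at (0.5345, -0.1665). I regrip and turn about 51° further anticlockwise.

```bash
python3 -m pendant '[[[-10,-50,0,0,0,0],[-19,-100,0,0,0,0],[-28,-150,0,0,0,0],[-28,-150,0,0,0,0],[-28,-150,-42,0,0,0],[-28,-150,-84,0,0,0],[-28,-150,-84,0,0,0]]]' -1
python3 -m pendant '[[[0,0,0,0,0,0],[0,0,0,0,0,0],[0,0,0,0,0,0],[0,0,0,0,0,0],[0,0,0,0,0,0],[0,0,0,0,0,0],[0,0,0,0,0,0],[0,0,0,0,0,0],[0,0,0,0,0,0]]]' 1
```

```text
clock: 9.52
tool_pos: [0.5672, -0.1929, 0.0829]
orientation: [-179.6, -0.1, 95.8]
force: [0.2, 0.2, 0.1]
opening: 0.0877
clock: 10.65
tool_pos: [0.57, -0.193, 0.0857]
orientation: [180.0, 0.0, 95.9]
force: [0.4, -2.7, -1.3]
opening: 0.0238
```

```bash
python3 -m pendant '[[[3.5,5,0,0,0,0],[6,11,0,0,0,0],[8.8,23.2,0,0,0,0],[8.2,34,0,0,0,0],[7.5,38,0,0,0,0],[7.5,38,0,0,0,0]]]'
```

```text
clock: 11.4
tool_pos: [0.5769, -0.1545, 0.0856]
orientation: [-180.0, -0.0, 95.9]
force: [-1.5, -0.8, 2.7]
opening: 0.0231
```

```bash
python3 -m pendant '[[[1.7,-12.3,0,0,0,0],[-1,-27.7,0,0,0,0],[-8.8,-41.2,0,0,0,0],[-20.8,-51.3,0,0,0,0],[-35.5,-56.6,0,0,0,0],[-51.1,-56.6,0,0,0,0],[-65.8,-51.3,0,0,0,0],[-77.3,-41.8,0,0,0,0],[-77.3,-41.8,0,0,0,0]]]'
python3 -m pendant '[[[0,0,0,0,0,0],[0,0,0,0,0,0],[0,0,0,0,0,0],[0,0,0,0,0,0],[0,0,42,0,0,0],[0,0,84,0,0,0],[35,50,84,0,0,0],[70,100,84,0,0,0],[98,153,84,0,0,0],[98,153,84,0,0,0]]]' -1;python3 -m pendant '[[[0,0,0,0,0,0],[0,0,0,0,0,0]]]'
python3 - <<'E'
from h import *
w=cam('wrist'); store(w,'w5.npy'); save(w,'w5z.png',(252,170,332,250),7.5); o=get_obs(); print(o['tool_pos'],o['force'])
E
```

```text
clock: 12.52
tool_pos: [0.4995, -0.1961, 0.0857]
orientation: [-180.0, -0.0, 95.9]
force: [-2.3, -0.1, 1.4]
opening: 0.0233
clock: 13.78
tool_pos: [0.5998, -0.0402, 0.1692]
orientation: [180.0, -0.0, 96.1]
force: [-1.1, -0.7, -0.6]
opening: 0.0877
clock: 14.02
tool_pos: [0.5976, -0.0443, 0.1697]
orientation: [-180.0, 0.0, 95.8]
force: [0.4, 0.2, 0.0]
opening: 0.0878
[ 0.59769373 -0.04440556  0.16983415] [0.22995326 0.37691191 0.03529641]
```

View pics/w5z.png

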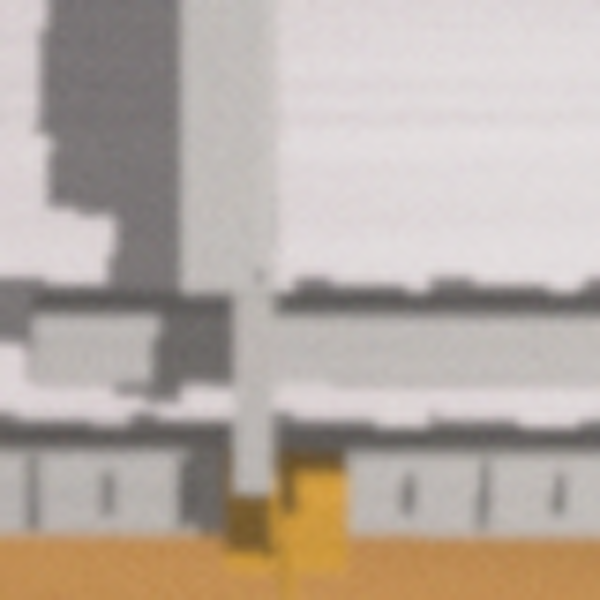

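The finger's lid-side edge is at about u=288.5 and the fin tip at about u=290.1, so the stop is about 1.5 mm short. I refine this with subpixel profiles.

```bash
python3 - <<'E'
from h import *
for f in ('w4.npy','w5.npy'):
    s=load(f); P=s['pixels'].astype(float)
    for a,b in ((150,180),(212,218),(222,226),(230,233)): print(f,a,b,P[a:b,282:298].mean(2).mean(0).round(0))
    for v in range(243,251): print(v,'R-B',(P[v,282:298,0]-P[v,282:298,2]).round(0), 'sum',P[v,284:296].sum(1).round(0))
    print('depth',f,[s['depth'][v,280:298].round(3).tolist() for v in (234,246,248)])
E
```

```text
w4.npy 150 180 [187. 189. 193. 198. 202. 210. 215. 216. 216. 216. 217. 216. 217. 217.
 217. 217.]
w4.npy 212 218 [182. 183. 183. 183. 182. 181. 180. 181. 181. 182. 181. 181. 182. 181.
 182. 181.]
w4.npy 222 226 [184. 182. 183. 184. 185. 186. 186. 185. 188. 190. 198. 204. 206. 206.
 207. 207.]
w4.npy 230 233 [181. 182. 175. 148. 108.  87.  81.  85.  87.  89.  91.  91.  91. 109.
 146. 169.]
243 R-B [106. 104. 106. 109. 124. 128. 138. 142. 140. 147. 146. 142. 147. 138.
 119. 108.] sum [319. 336. 365. 385. 400. 420. 423. 428. 423. 422. 423. 425.]
244 R-B [135. 130. 133. 135. 138. 130. 136. 142. 143. 144. 142. 147. 144. 142.
 124. 106.] sum [407. 409. 413. 403. 408. 422. 431. 429. 426. 424. 435. 419.]
245 R-B [136. 135. 136. 132. 134. 128. 133. 136. 138. 134. 137. 135. 138. 135.
 122. 114.] sum [424. 430. 417. 395. 402. 419. 416. 422. 416. 416. 423. 418.]
246 R-B [118. 116. 119. 119. 121. 121. 132. 130. 120. 119. 118. 121. 120. 123.
 114. 111.] sum [415. 413. 416. 397. 404. 411. 421. 423. 420. 410. 429. 415.]
247 R-B [109. 109. 109. 111. 111. 117. 130. 126. 116. 110. 110. 111. 112. 112.
 
[... 3747 characters left out ...]
230000138282776, 0.32199999690055847, 0.3230000138282776, 0.3230000138282776, 0.32100000977516174, 0.3230000138282776, 0.32100000977516174, 0.30799999833106995, 0.30799999833106995, 0.3240000009536743, 0.3230000138282776, 0.3230000138282776, 0.32199999690055847, 0.3230000138282776, 0.3230000138282776, 0.32499998807907104], [0.35600000619888306, 0.35600000619888306, 0.35600000619888306, 0.35600000619888306, 0.35499998927116394, 0.35600000619888306, 0.3569999933242798, 0.3540000021457672, 0.3569999933242798, 0.3089999854564667, 0.30799999833106995, 0.35600000619888306, 0.35600000619888306, 0.35600000619888306, 0.35600000619888306, 0.35600000619888306, 0.35499998927116394, 0.35499998927116394]]
```

Colour and depth agree that the gap is 2.1 px, or about 1.95 mm short; the earlier picture gives 2.8 mm past. The turned angles match that, so the peak retreat was about 6.3 mm past the rider. The remaining forward turn is about 29°.

```bash
python3 -m pendant '[[[-35,-50,0,0,0,0],[-70,-100,0,0,0,0],[-98,-152,0,0,0,0],[-98,-152,0,0,0,0],[-98,-152,-42,0,0,0],[-98,-152,-84,0,0,0],[-98,-152,-84,0,0,0]]]' -1
python3 -m pendant '[[[0,0,0,0,0,0],[0,0,0,0,0,0],[0,0,0,0,0,0],[0,0,0,0,0,0],[0,0,0,0,0,0],[0,0,0,0,0,0],[0,0,0,0,0,0],[0,0,0,0,0,0],[0,0,0,0,0,0]]]' 1
python3 -m pendant '[[[-2.5,3,0,0,0,0],[-4.6,6.5,0,0,0,0],[-7.9,13.6,0,0,0,0],[-9,17,0,0,0,0],[-9.6,19.6,0,0,0,0],[-9.6,19.6,0,0,0,0]]]'
```

```text
clock: 14.95
tool_pos: [0.4978, -0.1955, 0.0834]
orientation: [-179.7, -0.1, 95.8]
force: [0.1, -0.2, 0.9]
opening: 0.0877
clock: 16.08
tool_pos: [0.5001, -0.1957, 0.0857]
orientation: [-180.0, 0.0, 95.9]
force: [0.1, -2.6, 0.2]
opening: 0.0234
clock: 16.82
tool_pos: [0.4904, -0.1757, 0.0857]
orientation: [-180.0, -0.0, 95.9]
force: [0.1, -2.8, 0.4]
opening: 0.0231
```

```bash
python3 -m pendant '[[[0,0,0,0,0,0],[0,0,0,0,0,0],[0,0,0,0,0,0],[0,0,0,0,0,0],[0,0,42,0,0,0],[0,0,84,0,0,0],[40,40,84,0,0,0],[75,90,84,0,0,0],[107,134,84,0,0,0],[107,134,84,0,0,0]]]' -1;python3 -m pendant '[[[0,0,0,0,0,0],[0,0,0,0,0,0]]]'
python3 - <<'E'
from h import *
w=cam('wrist'); store(w,'w6.npy'); s=w; P=s['pixels'].astype(float); o=get_obs(); print(o['tool_pos'])
save(s,'w6z.png',(252,170,332,250),7.5)
print(range(282,298))
for a,b in ((150,180),(222,226),(230,233)): print(a,P[a:b,282:298].mean(2).mean(0).round(0))
for v in range(244,252): print(v,(P[v,282:298,0]-P[v,282:298,2]).round(0))
for v in range(228,252,2): print(v,(s['depth'][v,278:298]*1000).round(0))
E
```

```text
clock: 18.08
tool_pos: [0.5993, -0.039, 0.169]
orientation: [-180.0, -0.0, 96.1]
force: [-0.3, -0.0, 0.4]
opening: 0.0878
clock: 18.32
tool_pos: [0.5969, -0.0427, 0.1697]
orientation: [-180.0, 0.0, 95.8]
force: [-0.9, 0.2, -0.7]
opening: 0.0877
[ 0.59697217 -0.04274714  0.16987185]
range(282, 298)
150 [188. 188. 188. 187. 189. 192. 192. 192. 205. 215. 216. 216. 216. 216.
 217. 217.]
222 [197. 190. 183. 182. 182. 185. 189. 198. 201. 204. 203. 204. 204. 208.
 209. 211.]
230 [101. 141. 170. 181. 183. 174. 147. 111.  90.  86.  85.  86.  87.  97.
 124. 150.]
244 [102. 104. 101. 104. 106. 118. 137. 143. 141. 141. 141. 148. 144. 139.
 123. 114.]
245 [132. 131. 134. 135. 132. 129. 134. 144. 141. 142. 142. 145. 143. 140.
 127. 113.]
246 [132. 129. 131. 134. 131. 127. 132. 135. 135. 134. 132. 135. 135. 129.
 124. 113.]
247 [115. 112. 117. 114. 116. 116. 128. 128. 121. 116. 117. 118. 121. 118.
 115. 110.]
248 [108. 110. 108. 109. 110. 117. 128. 129. 114. 110. 110. 111. 111. 113.
 111. 109.]
249 [107. 112. 108. 108. 113. 127. 135. 126. 115. 108. 106. 109. 109. 109.
 108. 107.]
250 [110. 108. 108
[... 739 characters left out ...]
. 308. 308. 307. 321. 321.
 321. 321. 319. 320. 329. 330.]
240 [329. 328. 322. 320. 321. 321. 320. 321. 321. 306. 307. 306. 321. 321.
 321. 321. 321. 321. 330. 329.]
242 [355. 354. 323. 321. 322. 321. 322. 322. 321. 306. 307. 307. 322. 321.
 322. 321. 322. 321. 354. 355.]
244 [354. 355. 322. 322. 323. 322. 322. 323. 322. 307. 307. 309. 323. 322.
 324. 322. 324. 323. 355. 355.]
246 [355. 356. 324. 322. 325. 323. 324. 323. 321. 307. 308. 307. 323. 323.
 322. 324. 322. 322. 356. 356.]
248 [356. 356. 356. 357. 355. 355. 355. 356. 355. 309. 308. 308. 355. 355.
 356. 357. 356. 355. 357. 356.]
250 [355. 356. 357. 357. 358. 357. 356. 356. 356. 309. 309. 357. 357. 356.
 357. 359. 357. 358. 358. 358.]
```

View pics/w6z.png

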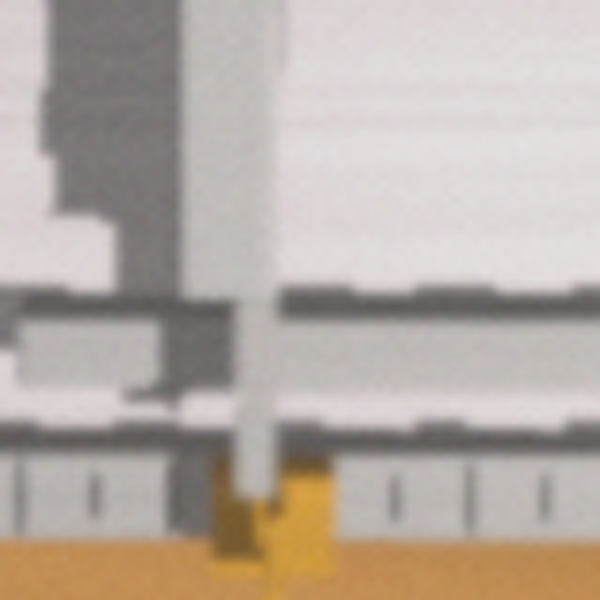

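The finger's edge is now within about half a pixel of the fin in colour. I repeat the measurement with the arm settled, fitting the face line across its whole width and extrapolating it to the fin.

```bash
cat > m.py <<'E'
from h import *
def meas(ss):
    P=np.mean([s['pixels'].astype(float) for s in ss],0); s=ss[0]; D=np.median([x['depth'] for x in ss],0)
    out=[]
    for v in list(range(60,200,4))+list(range(212,236)):
        d=D[v,270:310]; near=np.where(d<.312 if v>200 else d<d.min()+.008)[0]
        out.append((v,270+near.max()+.5))
    out=np.array(out); fit=np.polyfit(out[:,0],out[:,1],1); print('depth face line: at165 %.2f at231 %.2f at248 %.2f'%tuple(np.polyval(fit,[165,231,248])),'fing mean',out[out[:,0]>222,1].mean())
    c=[]
    for v in range(240,251):
        n=np.where(D[v,280:300]<.312)[0]
        if len(n) and len(n)<5: c.append(280+n.mean())
    print('depth fin',np.round(c,1),np.mean(c))
    W=P[247:250,280:300]; x=(W[:,:,0]-W[:,:,2]).mean(0); x=np.clip(x-np.median(x)-2,0,None); print('col fin',(x*np.arange(280,300)).sum()/x.sum())
    x=P[229:233,282:296].mean(2).mean(0); m=(x.max()+x[8:12].min())/2; i=[k for k in range(3,13) if x[k]>m>=x[k+1]][0]; print('col finger',282+i+(x[i]-m)/(x[i]-x[i+1]))
    g=P[:,:,1]; o=[]
    e=[(v,284+np.argmax(np.diff(P[v-2:v+3,284:296].mean(2).mean(0)))+.5) for v in range(60,180,6)]
    print('col bar edge',[(v,float(x)) for v,x in e][::3])
    # yaw: plate/rail edge slope (rows) via strongest vertical gradient near rail
    r=[]
    for u in list(range(300,380,4)):
        q=D[195:230,u]; r.append((u,195+np.argmin(np.diff(q))))
    f=np.polyfit(*np.array(r).T,1); print('rail slope deg',np.degrees(f[0]))
E
python3 - <<'E'
from m import *
for f in ('w4','w5','w6'): print(f); meas([load(f+'.npy')])
ss=[cam('wrist') for i in range(6)]; print('new'); meas(ss); print(get_obs()['tool_pos'],get_obs()['orientation']); store(ss[-1],'w7.npy')
E
```

```text
w4
depth face line: at165 286.85 at231 286.91 at248 286.92 fing mean 287.5769230769231
depth fin [287.5 287.5 287.5 287.5 287.5 287.5 287.5 287.5 287.5 287.5] 287.5
col fin 288.2920353982301
col finger 285.3259023354565
col bar edge [(60, 286.5), (78, 286.5), (96, 286.5), (114, 294.5), (132, 286.5), (150, 286.5), (168, 285.5)]
rail slope deg 10.015991531422268
w5
depth face line: at165 288.52 at231 287.79 at248 287.60 fing mean 287.5
depth fin [292.7 289.5 289.5 289.5 289.5 289.5 289.5 289.5 289.5 289.5 289.5] 289.7878787878788
col fin 290.24074074074076
col finger 288.15359477124184
col bar edge [(60, 289.5), (78, 289.5), (96, 289.5), (114, 286.5), (132, 289.5), (150, 289.5), (168, 288.5)]
rail slope deg 1.260076353953079
w6
depth face line: at165 289.61 at231 288.12 at248 287.73 fing mean 290.11538461538464
depth fin [288.  288.  288.  288.  288.  288.  288.  288.  288.  288.  287.5] 287.95454545454544
col fin 288.392
col finger 288.3665893271462
col bar edge [(60, 290.5), (78, 291.5), (96, 289.5), (114, 286.5), (132, 289.5), (150, 289.5), (168, 289.5)]
rail slope deg 2.8755588590212278
new
depth face line: at165 288.75 at231 288.17 at248 288.02 fing mean 288.11538461538464
depth fin [288.  288.  288.  288.  287.5 287.5 287.5 287.5 287.5 287.5 287.5] 287.6818181818182
col fin 288.2542759407069
col finger 288.3706764027671
col bar edge [(60, 290.5), (78, 290.5), (96, 289.5), (114, 286.5), (132, 289.5), (150, 289.5), (168, 289.5)]
rail slope deg 6.311151653132772
[ 0.59739685 -0.04223989  0.16985969] [ 1.79986495e+02 -1.49567015e-03  9.58564571e+01]
```

The stop face and fin agree within about 0.3 px (0.2 to 0.3 mm), with the last motion being forward. Next I straddle the lid's valve with half-open jaws and use the lid-side (+y) pad to push.

```bash
python3 -m pendant '[[[-30,45,0,0,0,0],[-60,90,0,0,0,0],[-91,139,-10,0,0,0],[-91,139,-40,0,0,0],[-91,139,-70,0,0,0],[-91,139,-70,0,0,0],[-91,139,-70,0,0,0]]]' 0
python3 - <<'E'
from h import *
w=cam('wrist'); store(w,'w8.npy'); save(w,'w8.png'); o=get_obs(); print(o['tool_pos'],o['force'],o['opening'])
E
```

```text
clock: 19.55
tool_pos: [0.5072, 0.0972, 0.1007]
orientation: [179.9, -0.0, 95.9]
force: [0.8, 0.7, 1.1]
opening: 0.0439
[0.50743618 0.09729225 0.10093602] [-0.01565788 -0.21651376  0.38416501] 0.043615173519513856
```

View pics/w8.png

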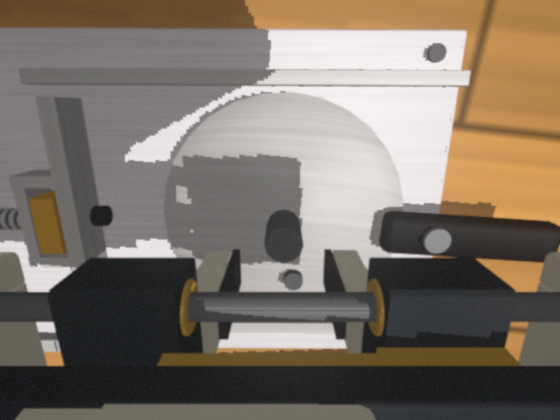

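The valve at (284,240) is centred between the jaws (midpoint 282), with the handle clear on the right. I descend and start sliding.

```bash
python3 -m pendant '[[[0,0,-18,0,0,0],[0,0,-36,0,0,0],[0,0,-54,0,0,0],[0,0,-54,0,0,0]]]'
python3 -m pendant '[[[0.3,-3,0,0,0,0],[0.6,-6,0,0,0,0],[0.9,-9,0,0,0,0],[1.2,-12,0,0,0,0],[1.6,-16,0,0,0,0],[2,-20,0,0,0,0]]]'
```

```text
clock: 20.1
tool_pos: [0.5065, 0.0968, 0.0457]
orientation: [-180.0, 0.0, 95.9]
force: [0.5, 0.4, 0.3]
opening: 0.0438
clock: 20.85
tool_pos: [0.5096, 0.078, 0.0464]
orientation: [179.9, -0.1, 95.9]
force: [-0.5, 5.3, 3.3]
opening: 0.0438
```

Sliding drag is about 3 to 5 N. I continue to just before contact.

```bash
python3 -m pendant '[[[0.4,-4,0,0,0,0],[0.8,-8,0,0,0,0],[1.2,-12,0,0,0,0],[1.6,-16,0,0,0,0],[2,-20,0,0,0,0],[2.4,-24,0,0,0,0],[2.5,-25,0,0,0,0],[2.6,-26,0,0,0,0]]]'; python3 -m pendant '[[[0.1,-1,0,0,0,0],[0.2,-2,0,0,0,0],[0.2,-2,0,0,0,0]]]'
```

```text
clock: 21.85
tool_pos: [0.5121, 0.0519, 0.0463]
orientation: [179.9, -0.1, 95.9]
force: [-1.2, 5.0, 4.2]
opening: 0.0444
clock: 22.22
tool_pos: [0.5123, 0.0499, 0.0463]
orientation: [179.9, -0.1, 95.9]
force: [-0.1, 6.1, 5.1]
opening: 0.0441
```

```bash
for i in 1 2; do python3 -m pendant '[[[0.1,-1,0,0,0,0],[0.2,-2,0,0,0,0],[0.2,-2,0,0,0,0]]]' | grep -E 'pos|force'; done
```

```text
tool_pos: [0.5125, 0.0479, 0.0463]
force: [-0.0, 5.0, 4.1]
tool_pos: [0.5127, 0.0459, 0.0463]
force: [-0.6, 5.1, 4.1]
```

```bash
python3 -m pendant '[[[0.1,-0.5,0,0,0,0],[0.1,-1,0,0,0,0],[0.1,-1,0,0,0,0]]]' | grep -E 'pos|force';python3 -m pendant '[[[0,-0.5,0,0,0,0],[0.1,-1,0,0,0,0],[0.1,-1,0,0,0,0]]]' | grep -E 'pos|force'
```

```text
tool_pos: [0.5128, 0.0452, 0.0463]
force: [-1.2, 7.3, 4.4]
tool_pos: [0.513, 0.045, 0.0463]
force: [-2.5, 11.7, 4.9]
```

```bash
python3 -m pendant '[[[0.1,-0.5,0,0,0,0],[0.1,-1,0,0,0,0],[0.1,-1,0,0,0,0]]]' | grep -E 'pos|force'
```

```text
tool_pos: [0.5137, 0.0447, 0.0463]
force: [-1.9, 14.7, 2.5]
```

Contact is confirmed: the force rose from 5 to 14.7 N, including about 5 N of drag, so roughly 10 N reaches the buffer. I back off, rise and look.

```bash
python3 -m pendant '[[[-0.2,2,0,0,0,0],[-0.5,5,0,0,0,0],[-1,10,0,0,0,0],[-1,10,0,0,0,0]]]';python3 -m pendant '[[[0,0,40,0,0,0],[0,0,80,0,0,0],[0,0,124,0,0,0],[40,-40,124,0,0,0],[85,-97,124,0,0,0],[85,-97,124,0,0,0],[85,-97,124,0,0,0]]]';python3 -m pendant '[[[0,0,0,0,0,0],[0,0,0,0,0,0]]]' -1
python3 - <<'E'
from m import *
ss=[cam('wrist') for i in range(6)]; print(get_obs()['tool_pos']); store(ss[-1],'w9.npy'); save(ss[-1],'w9.png',(170,0,490,255),2.3)
try: meas(ss)
except Exception as e: print(e)
E
```

```text
clock: 24.6
tool_pos: [0.5107, 0.0521, 0.0455]
orientation: [-180.0, 0.0, 95.9]
force: [-0.4, -0.4, 0.8]
opening: 0.0436
clock: 25.48
tool_pos: [0.5956, -0.0457, 0.1689]
orientation: [-179.9, 0.0, 95.8]
force: [-0.7, 0.7, -0.5]
opening: 0.0437
clock: 25.72
tool_pos: [0.5955, -0.0439, 0.17]
orientation: [180.0, -0.0, 96.0]
force: [-0.2, 0.3, 1.1]
opening: 0.058
[ 0.59595248 -0.04450516  0.16984726]
depth face line: at165 290.24 at231 289.36 at248 289.14 fing mean 289.5
depth fin [289.5 289.5 289.5 289.5 289.5 289.5 289.5 289.5 289.5 289.5 289.5] 289.5
col fin 289.81853658536585
col finger 289.68674269422667
col bar edge [(60, 292.5), (78, 291.5), (96, 291.5), (114, 288.5), (132, 291.5), (150, 290.5), (168, 290.5)]
rail slope deg 1.0985281034463432
```

View pics/w9.png

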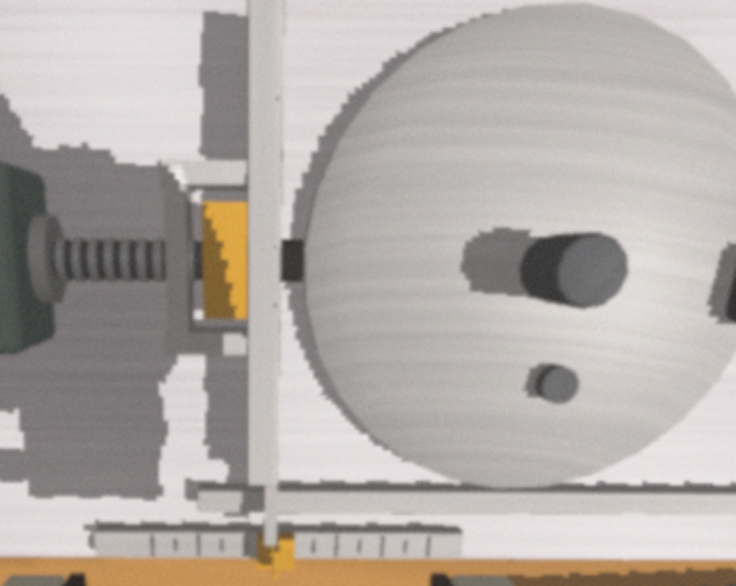

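The lid is against the buffer at (302,260) and lies flat. The head bears on the bar's lid-side wall, and the finger and fin line up within about 0.3 mm. I hand in.

```bash
python3 -c "
from plant import *
print(close_job(), get_obs()['clock'])"
```

```text
the job is handed in; nothing more can be done
the job is handed in; nothing more can be done
```

The stop is set level with the rider and the lid is pressed home against its buffer. I handed the job in with the clock at about 26 s, with the robot clear of everything.

- **Setting the stop:** I cranked it back to about 6 mm past the rider. That figure is worked out from 2.8 mm measured past the rider plus the further turn of the crank. I then brought it forward only, up to the rider.
- **Pressing the lid:** I slid the lid with one gripper finger on the valve post. The highest force I read was 14.7 N. About 5 N of that was drag, so roughly 10 N reached the buffer. I only read the force at the end of each move.
- **Last picture:** The lid touches the buffer and lies flat, and the brass head bears on the stop's lid-side wall. The rider looks unmoved.
- **Alignment check:** The stop's face and the rider's fin agree to 0.1–0.4 px, which is 0.35 mm at most. The colour and depth readings differed slightly, and both put the stop slightly short of the rider.
- **Unexplained reading:** I saw an upward force of 3–5 N on the tool while sliding the lid. I did not find the cause, and the lid still lay flat afterwards.
- **Not checked:** I took no final picture of the pot, bowls, brush or loose weight. I never moved the arm low near any of them.

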